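Load the lens basket into the UV-ozone cleaner

TASK

The freshly wiped lenses in the open steel basket are due for cleaning. Carry the basket level by its bar, so that the lenses stay in it, set it down squarely in the open drawer of the white UV-ozone cleaner without dropping it, and then push the drawer smoothly fully home. Do not pick the lenses out, and leave the other things on the table where they are.

Things in the scene. Friction and masses are not known exactly. Their poses are not given: they have to be found in the camera images.
- basket: open perforated steel basket, 100 mm along its x (103 over the straps), 80 mm along its y, walls 22 mm high, 2 mm thick, floor 2 mm, about 0.16 kg empty; three loose 30 g lenses lie in it. Straps rise from the short ends, lean inward and carry a fixed black carrying bar over the middle. Origin: centre of the underside; z up. Turned half round it is the same.
- basket_grip (a point): centre of the basket's black carrying bar, 68 mm above the basket's underside. The bar runs along the basket's x: 52 mm long, 12 mm wide (basket y), 14 mm high, flat-sided; its top is 75 mm above the underside. Axes as the basket's.
- lens_1: a lens in a black ring, 30 mm across and 10 mm high, lying loose in the basket. Origin: centre of its underside.
- lens_2: a second such lens in the basket, the same size; origin at the centre of its underside.
- lens_3: a third such lens in the basket, the same size; origin at the centre of its underside.
- uv_cleaner: fixed white instrument, 165 mm deep (its x), 196 mm wide (its y), 140 mm high, standing on the table; drawer in the left part of its front, dark control panel in the right part. Origin: centre of its underside. The front face looks along its own -x, 82.5 mm before the origin. The drawer's opening is 122 mm wide, from 16 to 114 mm above the table.
- drawer (a joint): how far the cleaner's drawer stands open (m): 0 is fully shut, 0.135 the fully open stop; it slides straight out along the cleaner's -x and starts 0.120 to 0.135 open. It stays where it is left; moving it takes about 2 N.
- tray_floor (a point): centre of the drawer's tray floor, 23 mm above the table; moves with the drawer; axes as the cleaner's. Tray inside: 120 mm along cleaner x, 98 mm along y, walls 16 mm high, so the basket goes in with its long side along the slide. It stands wholly out of the case when 0.120 open. The aluminium drawer front before it is 8 mm thick, 120 mm wide, its top 117 mm above the table.
- drawer_bar (a point): middle of the steel bar handle on the drawer front, 64 mm above the table: a round bar 10 mm thick, 84 mm long along the cleaner's y, its axis 24 mm before the drawer front's outer face and 93 mm before the tray floor's centre; moves with the drawer. Nearer the robot stands a fixed black stage with an upright ring, 137 mm high.
- lens_tissue: flat white and blue pack of lens tissue, 105 x 75 x 10 mm, left of the cleaner; not to be moved. Origin: centre of its underside. Farther left and nearer the robot stands a fixed black open enclosure, 240 mm high: pass well over it.
- drop_bottle: small brown bottle with a black cap, 33 mm wide and 75 mm high, left of the cleaner; not to be moved. Origin: centre of its underside.
- tweezers: steel tweezers, 121 x 13 x 9 mm, lying left of the cleaner; not to be moved. Origin: centre of its underside.
- optic_box: small pale square box, 43 x 43 x 26 mm, right of the cleaner; not to be moved. Origin: centre of its underside.
There are look-alikes about, which are no part of the job. What is shaped like the lens_3 but green or yellow is not meant.

How it is judged:
By the outcome, as a careful person would: the job done as asked, in the order asked, and still so for the second after the job is handed in, with the robot touching nothing.
It also fails if it takes over 59 s, if anything falls off the work surface, if the arm or the gripper's body presses on something with over 40 N, if the wrist force passes 120 N, or if a joint passes its speed limit or range.

ROBOT

A 6-joint arm with a two-finger parallel gripper is mounted at the origin on a cart in front of the work surface, level with it; the furniture and walls round the work are solid. World frame = base frame: x ahead of the robot, y to its left, z up, the work surface at z = 0. Lengths are in m, angles in degrees, forces in N, time in s.
With the tool pointing down it reaches from about 0.35 to 0.875 m from the base axis. Payload 4.2 kg.
Tool frame: the origin (TCP) lies on the centre line of the jaws, within the pads' length; the fingertips stand 25 mm ahead of it and the grasp point (between the pads) lies 6 mm ahead of it (finger_overhang is the distance from the TCP to the fingertips, in m); z points along the fingers, y is the line along which they close (so a half turn about z gives the same grasp; the last joint's range is limited). The gripper opens to 87 mm and grips with 3 to 60 N. Pads are 19 mm wide; open, the fingers measure 117 mm over their backs; the gripper's body (75 mm by 190 mm) begins 51 mm behind the grasp point.
Start: joints at [-51.646, 22.042, 0.453, 0, -68.411, -14.817], TCP at [0.25, -0.573, 0.212] pointing down, gripper open.
Joint ranges: [-179.83, 179.83], [-69.29, 118.12], [-61.27, 80.66], [-181.25, 117.63], [-171.15, -9.14], [-177.46, 177.46]. Speed limits (degrees/s): [159.86, 159.86, 180, 180, 180, 180].

INTERFACE

Orientations are given as a 3x3 rotation matrix whose columns are the frame's x, y, z axes.
In Python, from station import sense, capture, finish_job, spot_in, tip_of, finger_overhang gives the robot as it stands. The module is installed in compiled form; this text tells all that it offers.
- The arm moves only by the tool servo_tool, never from a script. Its arguments are lists of equal length, an entry for each row: "slide": the shift along the tool's x, y, z in m, a list of three; "spin": the turn about the tool's z in degrees; "grip": the closure, from 0 (fully open) to 1 (shut). A call has exactly 5 rows; each row is the pose to reach, as a shift and turn from the pose commanded when the call began, along the tool's axes at that moment; what a row does not reach only later rows make up. A row lasts 1/12 s, in which the tool goes at most 41.7 mm and 7.16 degrees, less where a joint would pass 70% of its speed; a pose out of reach is approached as far as the arm can. A call with a gripper value outside its range is refused whole. The fingers move at their own pace and stop on an object; the grip force is fixed at half the most. Time passes only in rows, so rows that repeat a pose let the fingers close, or fill a call up. It gives the time, the measured TCP pose, the force, the opening and the grip force at its end, in the units of the state.
- sense(): the state, without advancing time (a new reading comes with each control period).
- capture(name): name is "side" or "top" or "wrist"; returns a dict with "pixels" (384x512x3 uint8, blue, green, red), "depth" (384x512 float32, m along the optical axis (not along the pixel's ray), 0 where there is no reading), "fx", "fy", "cx", "cy" (pixels), "k1" (the pictures are not rectified: a ray, as slopes to the right and down, at radius r is drawn at 1 + k1 r^2 times it, then the intrinsics apply), "R" (3x3) and "t" (3): a world point X has camera coordinates R X + t; the wrist camera has in their place "hand_eye" (4x4, takes a point from camera to tool coordinates, whose origin is the TCP and whose axes are the flange's). Camera axes: x right, y down, z forward; pixel columns grow to the right and rows downward; lengths in m; the calibration is good to about 2 mm. A picture is of the moment at which its call begins: read the wrist's pose just before it.
- finish_job(): hands the job in; it is judged then, once.
Trained networks look in the newest picture that a camera, given by its name, has taken for a name from the list of things; names that differ only in an ending like _2 or _b are one class to them, and where a whole thing is asked for, a point or a joint stands for the part that bears it (a point fixed in the world has none). Each returns a list of dicts, best first, with "conf" (0 to 1); they miss things now and then, are a little off and sometimes report something else, mostly with a low value. They report only what shows in the picture. A call takes as long as a camera call. They do not tell look-alikes from the thing itself.
- spot_in(thing, camera): "point" ([x, y, z] in m, in world coordinates, good to about 4 mm: the middle of the surface that is visible of it).
- tip_of(thing, camera): "point" ([x, y, z] in m, in world coordinates, good to about 4 mm: a listed point, or the origin of a listed thing).
The state is a dict: "time_s": time; "joints": joint angles; "joint_velocities": joint speeds; "effort": joint torques, N m; "tcp_pos": TCP position; "ee_rot": TCP orientation; "wrist_force": force on the tool from outside, world axes, zero at the start; "moment": the same for the moment, N m; "gripper_width": opening from 0.0 (shut) to 1.0 (fully open); "gripper_force": force on a finger pad.
Only numpy, scipy, OpenCV 4.12 (cv2) and the standard library are available. Lean on these libraries where they do the work, as an engineer would, in place of code of your own. Each camera call takes 0.05 s, during which the arm holds its last target. There are 200 camera calls.

## Working session

There is one attempt and no reset: what is moved stays moved. The work goes in short steps, Python scripts to look and compute and a tool call to move; the robot and the scene stay as the last step left them, time stands still between calls to the robot, and variables do not carry over. Pictures are saved under pics/ and viewed, at most 10 in all, crops included, and the job is handed in when it is done.

Besides the shell and the picture viewer there is one more tool, called in YAML: its name, and indented under it one key for each argument. servo_tool: Moves the arm, as the interface text tells. Its arguments: {"type":"object","properties":{"slide":{"type":"array"},"spin":{"type":"array"},"grip":{"type":"array"}},"required":["slide","spin","grip"]}

```bash
mkdir -p pics; python3 - <<'E'
from station import *
import cv2,numpy as np
s=sense();print(s['time_s'],s['tcp_pos'],np.round(s['ee_rot'],3).tolist(),s['gripper_width'],finger_overhang if not callable(finger_overhang) else finger_overhang())
ims=[]
for c in ['side','top']:
    d=capture(c);cv2.imwrite(f'pics/{c}0.png',d['pixels']);
    print(c,'cam at',np.round(-d['R'].T@d['t'],3))
    for th in ['basket','basket_grip','tray_floor','drawer_bar','uv_cleaner','lens_1','optic_box','drop_bottle']:
        print(th,[(np.round(r['point'],3).tolist(),round(r['conf'],2)) for r in tip_of(th,c)][:4])
a=cv2.imread('pics/side0.png');b=cv2.imread('pics/top0.png')
cv2.imwrite('pics/both0.png',cv2.resize(np.vstack([a,b]),(400,600)) if 0 else cv2.resize(np.hstack([a,b]),(800,300)))
E
```

```text
0.0 [ 0.24932593 -0.57241254  0.21083036] [[-0.917, -0.399, -0.001], [-0.399, 0.917, 0.002], [0.0, 0.002, -1.0]] 1.0003377763649215 0.025
side cam at [0.213 0.311 0.77 ]
basket [([0.492, -0.329, -0.002], 0.57)]
basket_grip [([0.491, -0.328, 0.066], 0.74)]
tray_floor [([0.58, -0.014, 0.024], 0.86)]
drawer_bar []
uv_cleaner [([0.704, -0.092, 0.002], 0.84)]
lens_1 [([0.526, -0.326, 0.004], 0.59), ([0.414, 0.0, 0.001], 0.57), ([0.489, -0.35, 0.004], 0.56), ([0.5, -0.215, -0.003], 0.52)]
optic_box []
drop_bottle [([0.63, 0.109, -0.004], 0.89)]
top cam at [ 0.387 -0.     1.081]
basket [([0.494, -0.331, 0.0], 0.66)]
basket_grip [([0.493, -0.33, 0.068], 0.97)]
tray_floor [([0.582, -0.014, 0.019], 0.88)]
drawer_bar [([0.496, 0.027, 0.063], 0.81), ([0.628, 0.108, -0.0], 0.41)]
uv_cleaner []
lens_1 [([0.491, -0.346, 0.002], 0.55), ([0.5, -0.211, -0.001], 0.52), ([0.408, 0.002, -0.001], 0.5), ([0.484, -0.138, -0.002], 0.5)]
optic_box [([0.631, -0.29, -0.0], 0.49)]
drop_bottle [([0.626, 0.107, -0.004], 0.66)]
```

View pics/top0.png

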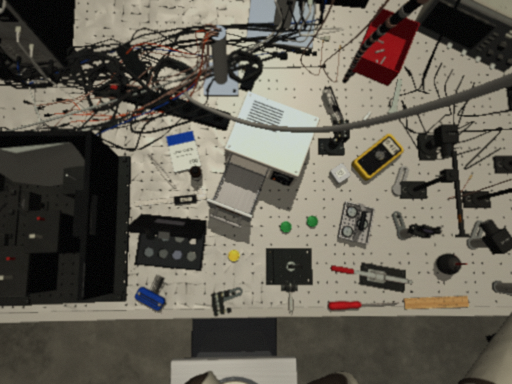

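View pics/side0.png

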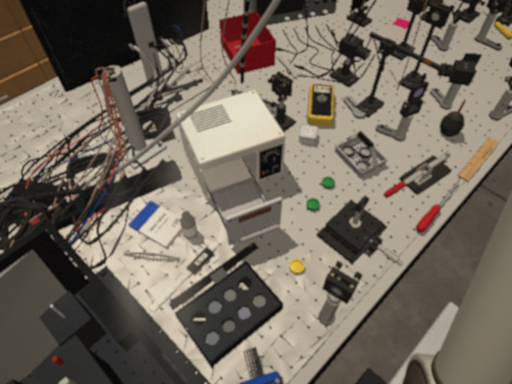

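The top view shows the basket at about (355,223), the cleaner with its open drawer at (260,140)/(238,190), the stage at (290,267) and green and yellow look-alikes. A hose crosses over the cleaner's top at about (300,128). Next I measure the orientations from depth.

```bash
cat > h.py <<'E'
from station import *
import cv2,numpy as np
np.set_printoptions(precision=4,suppress=True)
def cloud(c):
    """world point per pixel (H,W,3), nan where no depth"""
    s=sense(); d=capture(c); h,w=d['depth'].shape
    K=np.array([[d['fx'],0,d['cx']],[0,d['fy'],d['cy']],[0,0,1.]])
    uv=np.stack(np.meshgrid(np.arange(w),np.arange(h)),-1).reshape(-1,1,2).astype(float)
    n=cv2.undistortPoints(uv,K,np.array([d['k1'],0,0,0.])).reshape(-1,2)
    z=d['depth'].reshape(-1,1).astype(float); P=np.hstack([n*z,z]); P[z[:,0]<=0]=np.nan
    if 'hand_eye' in d:
        T=np.array(d['hand_eye']); P=P@T[:3,:3].T+T[:3,3]; P=P@np.array(s['ee_rot']).T+s['tcp_pos']
    else: P=(P-d['t'])@np.array(d['R'])
    return P.reshape(h,w,3),d['pixels']
def sel(P,x,y,z):
    Q=P.reshape(-1,3); m=np.isfinite(Q[:,0])
    for i,r in enumerate((x,y,z)): m&=(Q[:,i]>r[0])&(Q[:,i]<r[1])
    return Q[m]
def rect(Q):
    (c,wh,a)=cv2.minAreaRect((Q[:,:2]*1000).astype(np.float32))
    return len(Q),np.array(c)/1000,np.array(wh),round(a,1),'z',np.median(Q[:,2])
E
python3 - <<'E'
from h import *
for c in ['top','side']:
    P,_=cloud(c); print(c,'table z',np.nanmedian(sel(P,(.4,.55),(-.3,-.2),(-.02,.02))[:,2]))
    print('bar',rect(sel(P,(.44,.55),(-.38,-.28),(.058,.09))))
    print('basket',rect(sel(P,(.42,.57),(-.41,-.25),(.01,.09))))
    print('top',rect(sel(P,(.56,.85),(-.25,.1),(.13,.155))))
    print('front',rect(sel(P,(.44,.59),(-.1,.1),(.10,.125))))
    print('handle',rect(sel(P,(.44,.58),(-.1,.12),(.05,.085))))
    Q=sel(P,(.35,1.0),(-.6,.15),(.16,.9))
    for y in np.arange(-.6,.15,.05):
        q=Q[(Q[:,1]>y)&(Q[:,1]<y+.05)]
        if len(q): print('hose y',round(y,2),len(q),q.min(0),q.max(0))
E
```

```text
top table z -0.0002886621390665476
bar (121, array([ 0.4946, -0.3285]), array([13.4853, 63.7605]), 73.9, 'z', np.float64(0.07286756892595067))
basket (511, array([ 0.4953, -0.3283]), array([ 81.2854, 103.9949]), 77.0, 'z', np.float64(0.022721046647873274))
top (4575, array([ 0.7157, -0.0669]), array([346.6949, 165.4013]), 68.9, 'z', np.float64(0.13967329379239055))
front (244, array([0.487 , 0.0293]), array([123.3694,  83.6067]), 68.8, 'z', np.float64(0.11541260750730827))
handle (328, array([0.4973, 0.0395]), array([153.7953,  61.5483]), 72.5, 'z', np.float64(0.06741625051406588))
hose y -0.6 140 [ 0.6564 -0.5995  0.1643] [ 0.7456 -0.5504  0.3184]
hose y -0.55 631 [ 0.4434 -0.5498  0.1622] [ 0.7049 -0.5001  0.3708]
hose y -0.5 291 [ 0.4442 -0.4999  0.1605] [ 0.8072 -0.45    0.2117]
hose y -0.45 57 [ 0.466  -0.4497  0.1611] [ 0.7996 -0.4008  0.309 ]
hose y -0.4 46 [ 0.7423 -0.3981  0.3125] [ 0.7714 -0.3505  0.4239]
hose y -0.35 65 [ 0.7082 -0.3495  0.4257] [ 0.7414 -0.3009  0.5513]
hose y -0.3 281 [ 0.6803 -0.2998  0.1602] [ 0.8667 -0.2503  0.6801]
hose y -0.25 1322 [ 0.5355 -0.2499 
[... 1124 characters left out ...]
.1626] [ 0.705  -0.5002  0.312 ]
hose y -0.5 359 [ 0.4429 -0.4995  0.16  ] [ 0.809  -0.4501  0.2114]
hose y -0.45 72 [ 0.4635 -0.4498  0.16  ] [ 0.8017 -0.4179  0.2572]
hose y -0.3 276 [ 0.6869 -0.2834  0.1601] [ 0.8625 -0.25    0.3159]
hose y -0.25 67 [ 0.6905 -0.2499  0.1606] [ 0.8625 -0.2     0.3224]
hose y -0.2 71 [ 0.7972 -0.1996  0.1612] [ 0.8794 -0.1501  0.344 ]
hose y -0.15 273 [ 0.6018 -0.1492  0.2445] [ 0.8516 -0.1001  0.4475]
hose y -0.1 374 [ 0.6179 -0.0999  0.316 ] [ 0.6596 -0.0501  0.4119]
hose y -0.05 273 [ 0.6526 -0.05    0.2415] [ 0.6981 -0.0001  0.3274]
hose y 0.0 623 [0.6934 0.0003 0.16  ] [0.9271 0.05   0.254 ]
hose y 0.05 801 [0.7363 0.05   0.1601] [0.9265 0.0972 0.2531]
```

```bash
python3 - <<'E'
from h import *
d=capture('wrist');print('hand_eye',np.array(d['hand_eye']).tolist())
def loc(Q,c,a):
    a=np.radians(a);D=Q[:,:2]-c;return np.c_[D@[np.cos(a),np.sin(a)],D@[-np.sin(a),np.cos(a)],Q[:,2]]
for c in ['top','side']:
    P,_=cloud(c)
    m=((P[...,2]>.13)&(P[...,2]<.15)&(P[...,0]>.56)&(P[...,0]<.85)&(abs(P[...,1]+.07)<.17)).astype(np.uint8)
    n,l,st,_=cv2.connectedComponentsWithStats(m,connectivity=4);k=1+np.argmax(st[1:,4]);print(c,'cleaner top',rect(P[l==k]))
    for z in [(.108,.125)]:
        m=((P[...,2]>z[0])&(P[...,2]<z[1])&(P[...,0]>.44)&(P[...,0]<.6)&(abs(P[...,1]-.0)<.1)).astype(np.uint8)
        n,l,st,_=cv2.connectedComponentsWithStats(m);k=1+np.argmax(st[1:,4]);print('drawer front',rect(P[l==k]))
    L=loc(P.reshape(-1,3),[.494,-.328],-15)
    q=L[(abs(L[:,0])<.13)&(abs(L[:,1])<.15)&(L[:,2]>.1)&(L[:,2]<.7)];print('near basket',len(q),q[::max(1,len(q)//12)])
    L=loc(P.reshape(-1,3),[.58,-.014],-27)
    q=L[(L[:,0]<.22)&(L[:,0]>-.15)&(abs(L[:,1])<.17)&(L[:,2]>.16)&(L[:,2]<.8)];q=q[np.argsort(q[:,2])];print('near tray',len(q),q[::max(1,len(q)//14)])
    for i in range(2):
        capture(c)
        for th in ['basket_grip','tray_floor','drawer_bar','uv_cleaner']: print(th,[(np.array(r['point']),round(r['conf'],2)) for r in tip_of(th,c)][:1])
E
```

```text
hand_eye [[-0.00014829546209219275, -0.9549466263541626, -0.2967775578160502, 0.08267064238753842], [0.9999999855481945, -0.0001662879951771989, 3.5382392543641704e-05, -0.0006852523965059643], [-8.313884149464376e-05, -0.29677754828003045, 0.9549466372132148, -0.1735014428275431], [0.0, 0.0, 0.0, 1.0]]
top cleaner top (2882, array([ 0.6845, -0.0851]), array([196.1217, 120.4059]), 69.1, 'z', np.float64(0.13956867074688228))
drawer front (185, array([0.5208, 0.0136]), array([118.4491,   9.3015]), 68.9, 'z', np.float64(0.1163223091663865))
near basket 915 [[ 0.0303  0.125   0.6994]
 [ 0.0261  0.1299  0.6876]
 [ 0.0305  0.1391  0.6633]
 [ 0.0283  0.1386  0.6629]
 [ 0.0263  0.1379  0.6624]
 [ 0.0318  0.1477  0.6332]
 [ 0.0273  0.1445  0.6334]
 [ 0.1244 -0.1256  0.1867]
 [ 0.1272 -0.1382  0.1427]
 [ 0.0077 -0.119   0.174 ]
 [ 0.0046 -0.1174  0.1223]
 [ 0.0035 -0.1408  0.1504]
 [-0.0043 -0.1486  0.1173]]
near tray 2172 [[ 0.1229  0.1599  0.16  ]
 [ 0.0949  0.0614  0.2544]
 [ 0.0798 -0.0139  0.3409]
 [ 0.0795 -0.0608  0.4146]
 [ 0.0678 -0.1007  0.4771]
 [ 0.0725 -0.1192  0.5172]
 [ 0.0683 -
[... 1407 characters left out ...]
285  0.2827]
 [ 0.0902  0.0205  0.3042]
 [ 0.0835  0.0043  0.3247]
 [ 0.0796 -0.0206  0.3443]
 [ 0.081  -0.0253  0.3638]
 [ 0.0769 -0.0451  0.381 ]
 [ 0.0762 -0.0502  0.3984]
 [ 0.0733 -0.0641  0.4146]
 [ 0.0713 -0.0729  0.4306]
 [ 0.0693 -0.0846  0.4455]]
basket_grip [(array([ 0.493 , -0.3288,  0.0674]), 0.67)]
tray_floor [(array([ 0.5807, -0.0084,  0.022 ]), 0.62)]
drawer_bar [(array([0.4953, 0.0258, 0.068 ]), 0.63)]
uv_cleaner [(array([ 0.7039, -0.0934,  0.002 ]), 0.68)]
basket_grip [(array([ 0.495 , -0.3286,  0.067 ]), 0.62)]
tray_floor [(array([ 0.5821, -0.0103,  0.0212]), 0.85)]
drawer_bar [(array([0.4948, 0.0235, 0.066 ]), 0.94)]
uv_cleaner [(array([ 0.7047, -0.0925,  0.0014]), 0.71)]
```

servo_tool:
  slide:
    - [-0.03, 0.012, -0.02]
    - [-0.065, 0.025, -0.04]
    - [-0.1, 0.039, -0.05]
    - [-0.135, 0.053, -0.05]
    - [-0.17, 0.066, -0.05]
  spin: [0, 0, 0, 0, 0]
  grip: [0, 0, 0, 0, 0]

```text
time_s: 2.57
tcp_pos: [0.3803, -0.4435, 0.2633]
ee_rot: [[-0.917, -0.399, 0.002], [-0.399, 0.917, -0.002], [-0.001, -0.002, -1.0]]
wrist_force: [0.1, -1.2, 1.3]
gripper_width: 1.001
gripper_force: 0.0
```

servo_tool:
  slide:
    - [-0.035, 0.014, 0]
    - [-0.07, 0.027, 0]
    - [-0.105, 0.041, 0]
    - [-0.135, 0.053, 0]
    - [-0.152, 0.06, 0]
  spin: [7, 14, 21, 28, 35]
  grip: [0, 0, 0, 0, 0]

```text
time_s: 2.98
tcp_pos: [0.4967, -0.3263, 0.2619]
ee_rot: [[-0.979, 0.202, 0.001], [0.202, 0.979, 0.0], [-0.001, 0.0, -1.0]]
wrist_force: [0.4, -0.7, -0.7]
gripper_width: 0.996
gripper_force: 0.0
```

servo_tool:
  slide:
    - [0, 0, 0]
    - [0, 0, 0]
    - [0, 0, 0]
    - [0, 0, 0]
    - [0, 0, 0]
  spin: [3, 3, 3, 3, 3]
  grip: [0, 0, 0, 0, 0]

```text
time_s: 3.4
tcp_pos: [0.494, -0.3295, 0.2621]
ee_rot: [[-0.968, 0.25, 0.0], [0.25, 0.968, -0.0], [-0.0, -0.0, -1.0]]
wrist_force: [-0.8, -0.0, -0.3]
gripper_width: 0.996
gripper_force: 0.0
```

```bash
cat >> h.py <<'E'
def go(p,yaw):
    """print slide/spin in current tool axes to bring TCP to p with tool y line at world angle yaw (deg)"""
    s=sense();R=np.array(s['ee_rot']);cur=np.degrees(np.arctan2(R[1,1],R[0,1]))
    print('tcp',s['tcp_pos'],'yaw',cur,'t',s['time_s'],'F',s['wrist_force'],'w',s['gripper_width'])
    if p is not None: print('slide',R.T@(np.array(p)-s['tcp_pos']),'spin',(cur-yaw+90)%180-90)
def bar(P,c=(.494,-.328),z=(.06,.09),r=.045):
    Q=sel(P,(c[0]-r,c[0]+r),(c[1]-r,c[1]+r),z);print('bar',rect(Q),Q.mean(0));return Q
E
python3 - <<'E'
from h import *
P,im=cloud('wrist');cv2.imwrite('pics/w1.png',im)
bar(P);print('basket',rect(sel(P,(.42,.57),(-.41,-.25),(.012,.09))))
print([(np.array(r['point']),r['conf']) for r in tip_of('basket_grip','wrist')])
go([.4935,-.3285,.26],75)
E
```

```text
bar (494, array([ 0.4937, -0.3305]), array([11.9011, 61.7795]), 75.8, 'z', np.float64(0.07484029014813748)) [ 0.4909 -0.3293  0.0733]
basket (1745, array([ 0.4935, -0.3301]), array([ 81.5927, 102.8135]), 76.1, 'z', np.float64(0.02446532826120093))
[(array([ 0.4941, -0.3311,  0.0681]), 0.56), (array([ 0.6324, -0.29  ,  0.0011]), 0.2)]
tcp [ 0.494  -0.3294  0.2621] yaw 75.5281165565837 t 3.5 F [0.2372 0.3714 1.1639] w 0.9990208422726131
slide [0.0007 0.0008 0.0021] spin 0.5281165565836972
```

View pics/w1.png

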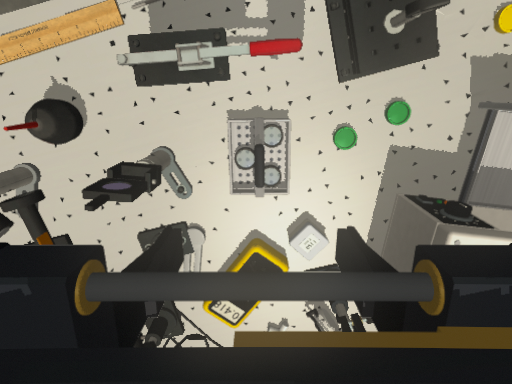

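The wrist view shows the basket at about (259,155), square to the jaws, with three lenses in it and the green look-alikes outside. Next: descend and grip.

servo_tool:
  slide:
    - [0, -0.001, 0.03]
    - [0, -0.001, 0.065]
    - [0, -0.001, 0.1]
    - [0, -0.001, 0.13]
    - [0, -0.001, 0.15]
  spin: [0, 0, 0, 0, 0]
  grip: [0, 0, 0, 0, 0]

```text
time_s: 3.92
tcp_pos: [0.4922, -0.3295, 0.1087]
ee_rot: [[-0.968, 0.25, -0.004], [0.25, 0.968, 0.002], [0.004, 0.001, -1.0]]
wrist_force: [-0.3, -0.3, 0.3]
gripper_width: 0.998
gripper_force: 0.0
```

servo_tool:
  slide:
    - [0, 0, 0.012]
    - [0, 0, 0.024]
    - [0, 0, 0.034]
    - [0, 0, 0.038]
    - [0, 0, 0.038]
  spin: [0, 0, 0, 0, 0]
  grip: [0, 0, 0, 0, 0]

```text
time_s: 4.33
tcp_pos: [0.4936, -0.3299, 0.073]
ee_rot: [[-0.968, 0.25, -0.002], [0.25, 0.968, 0.001], [0.002, 0.0, -1.0]]
wrist_force: [-0.8, 0.1, -0.4]
gripper_width: 0.997
gripper_force: 0.0
```

servo_tool:
  slide:
    - [0, 0, 0]
    - [0, 0, 0]
    - [0, 0, 0]
    - [0, 0, 0]
    - [0, 0, 0]
  spin: [0, 0, 0, 0, 0]
  grip: [0.3, 0.5, 0.65, 0.75, 0.8]

```text
time_s: 4.75
tcp_pos: [0.4945, -0.3299, 0.0745]
ee_rot: [[-0.968, 0.249, 0.001], [0.249, 0.968, -0.0], [-0.001, -0.0, -1.0]]
wrist_force: [-0.2, -0.3, 0.5]
gripper_width: 0.707
gripper_force: 0.0
```

servo_tool:
  slide:
    - [0, 0, 0]
    - [0, 0, 0]
    - [0, 0, 0]
    - [0, 0, 0]
    - [0, 0, 0]
  spin: [0, 0, 0, 0, 0]
  grip: [0.85, 0.9, 1, 1, 1]

```text
time_s: 5.17
tcp_pos: [0.4942, -0.3298, 0.0739]
ee_rot: [[-0.968, 0.249, -0.0], [0.249, 0.968, 0.0], [0.0, 0.0, -1.0]]
wrist_force: [-0.8, -0.1, -1.0]
gripper_width: 0.327
gripper_force: 0.0
```

servo_tool:
  slide:
    - [0, 0, 0]
    - [0, 0, 0]
    - [0, 0, 0]
    - [0, 0, 0]
    - [0, 0, 0]
  spin: [0, 0, 0, 0, 0]
  grip: [1, 1, 1, 1, 1]

```text
time_s: 5.58
tcp_pos: [0.4942, -0.3298, 0.074]
ee_rot: [[-0.968, 0.249, -0.0], [0.249, 0.968, -0.0], [-0.0, -0.0, -1.0]]
wrist_force: [-0.4, -0.2, -0.5]
gripper_width: 0.019
gripper_force: 0.0
```

The fingers shut without meeting the bar, so I look.

```bash
python3 - <<'E'
from h import *
P,im=cloud('wrist');P2,im2=cloud('side')
a=im;b=cv2.resize(im2[60:300,240:480],(512,512))[64:448]
cv2.imwrite('pics/w2.png',cv2.resize(np.hstack([a,b]),(800,300)));go(None,0)
print('basket',rect(sel(P2,(.42,.57),(-.41,-.25),(.012,.04))))
s=sense();print(s['gripper_width'],s['gripper_force'])
E
```

```text
tcp [ 0.4942 -0.3298  0.074 ] yaw 75.56292274226948 t 5.6833 F [ 0.3928 -0.199   1.1963] w 0.007756224958519175
basket (351, array([ 0.4948, -0.3273]), array([ 83.6928, 104.4925]), 76.8, 'z', np.float64(0.020006778815010597))
0.007756224958519175 0.0
```

View pics/w2.png

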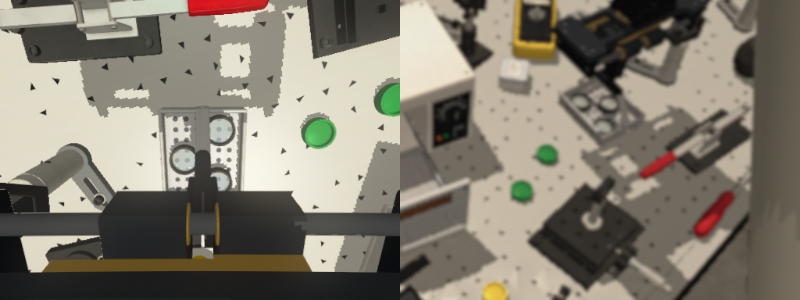

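```bash
python3 - <<'E'
from h import *
d=capture('wrist');im=d['pixels'];print(d['fx'],d['fy'],d['cx'],d['cy'],d['k1'])
s=capture('side')['pixels']
a=cv2.resize(im[170:350,170:350],(600,600),interpolation=2)
b=cv2.convertScaleAbs(a,alpha=2.2,beta=20)
cv2.imwrite('pics/w3.png',b)
q=s[95:200,310:415];q=cv2.resize(q,(600,600),interpolation=2)
cv2.imwrite('pics/w3b.png',cv2.resize(np.hstack([b,cv2.convertScaleAbs(q,alpha=1.6,beta=15)]),(800,400)))
t=capture('top')['pixels']
E
```

```text
315.0504485672839 315.0504485672839 259.12422280136514 190.7102240709688 0.020902073070187054
```

View pics/w3b.png

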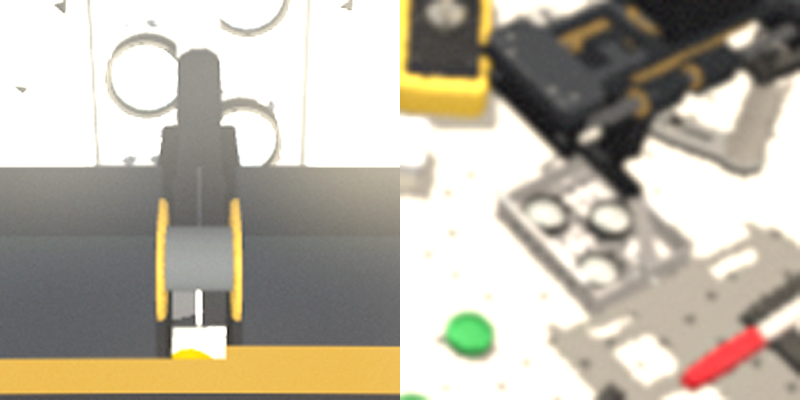

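```bash
python3 - <<'E'
from h import *
P,im=cloud('wrist'); d=capture('wrist')['depth']
for v in range(180,320,8): print(v,d[v,252:268:5],P[v,259],P[v,250,2])
S,_=cloud('side');Q=sel(S,(.46,.53),(-.37,-.29),(.03,.2))
print('side z hist',np.histogram(Q[:,2],np.arange(.03,.21,.01)))
for z in (.06,.07,.08,.09,.1,.11): q=Q[(Q[:,2]>z)&(Q[:,2]<z+.01)]; print(z,q.min(0),q.max(0)) if len(q) else 0
E
```

```text
180 [0.1946 0.1956 0.1939 0.1943] [ 0.4639 -0.3231  0.061 ] 0.05966170768812819
188 [0.1913 0.1908 0.1911 0.1907] [ 0.4676 -0.3241  0.0655] 0.06499185348508857
196 [0.184  0.1833 0.1842 0.1855] [ 0.4699 -0.3247  0.0734] 0.06485147345586524
204 [0.184  0.1824 0.     0.183 ] [ 0.4738 -0.3257  0.0761] 0.07280685346310682
212 [0.1844 0.1841 0.1825 0.1841] [ 0.4787 -0.327   0.0757] 0.07187577705700059
220 [0.1856 0.1854 0.1843 0.1859] [ 0.4839 -0.3283  0.0749] 0.07201010608351789
228 [0.1767 0.1755 0.175  0.176 ] [ 0.4843 -0.3284  0.0855] 0.08891923327104961
236 [0.1666 0.1657 0.1673 0.1657] [ 0.4848 -0.3285  0.0947] 0.09677879422192319
244 [0.1564 0.1566 0.1569 0.1574] [ 0.4845 -0.3284  0.1046] 0.10525894506756098
252 [0.1493 0.1492 0.1486 0.1496] [ 0.4867 -0.329   0.1087] 0.11412349275202763
260 [0.1416 0.1429 0.1427 0.1433] [ 0.4908 -0.3301  0.1089] nan
268 [0.1356 0.1359 0.1357 0.1356] [ 0.4881 -0.3293  0.1211] 0.12793541381656492
276 [0.0882 0.0897 0.0893 0.0878] [ 0.462  -0.3226  0.17  ] 0.17015473613232407
284 [0.0867 0.0885 0.0872 0.0873] [ 0.4637 -0.323   0.1714] 0.17138193806763
[... 202 characters left out ...]
5977 -0.3577  0.0019] 0.13487625891353106
316 [0.1352 0.1354 0.1354 0.136 ] [ 0.6081 -0.3603 -0.0006] 0.13436738382352426
side z hist (array([  0,   1,  23,  48,  73,  21,  45,  34,  28,  18,   3,   2,  17,
        75, 240, 119, 238]), array([0.03, 0.04, 0.05, 0.06, 0.07, 0.08, 0.09, 0.1 , 0.11, 0.12, 0.13,
       0.14, 0.15, 0.16, 0.17, 0.18, 0.19, 0.2 ]))
0.06 [ 0.4652 -0.3292  0.0601] [ 0.5175 -0.3142  0.07  ]
0.07 [ 0.4694 -0.3355  0.0702] [ 0.5185 -0.3153  0.0765]
0.08 [ 0.4819 -0.3318  0.0828] [ 0.5064 -0.317   0.0897]
0.09 [ 0.4809 -0.3351  0.0901] [ 0.5077 -0.3153  0.0997]
0.1 [ 0.4812 -0.3349  0.1001] [ 0.5027 -0.3147  0.1097]
0.11 [ 0.4808 -0.3347  0.1105] [ 0.5053 -0.314   0.1194]
```

servo_tool:
  slide:
    - [0, 0, -0.01]
    - [0, 0, -0.02]
    - [0, 0, -0.02]
    - [0, 0, -0.02]
    - [0, 0, -0.02]
  spin: [0, 0, 0, 0, 0]
  grip: [1, 1, 0.6, 0.6, 0.6]

```text
time_s: 6.4
tcp_pos: [0.4943, -0.3298, 0.0943]
ee_rot: [[-0.968, 0.249, 0.001], [0.249, 0.968, 0.0], [-0.001, 0.0, -1.0]]
wrist_force: [-0.1, -0.4, 0.7]
gripper_width: 0.151
gripper_force: 0.0
```

servo_tool:
  slide:
    - [0, 0, 0]
    - [0, 0, 0]
    - [0, 0, 0]
    - [0, 0, 0]
    - [0, 0, 0]
  spin: [0, 0, 0, 0, 0]
  grip: [0.6, 0.6, 0.6, 0.6, 0.6]

```text
time_s: 6.82
tcp_pos: [0.4942, -0.3298, 0.0938]
ee_rot: [[-0.968, 0.249, -0.0], [0.249, 0.968, 0.0], [0.0, 0.0, -1.0]]
wrist_force: [-1.1, -0.4, 0.3]
gripper_width: 0.391
gripper_force: 0.0
```

```bash
python3 - <<'E'
from h import *
s=sense();R=np.array(s['ee_rot']);P,im=cloud('wrist')
L=(P-s['tcp_pos'])@R   # tool coords
m=(abs(L[...,0])<.02)&(abs(L[...,1])<.07)&(L[...,2]>-.09)&(L[...,2]<.04)
Q=L[m];print(s['gripper_width'],len(Q))
for z in np.arange(-.09,.04,.008):
    q=Q[(Q[:,2]>=z)&(Q[:,2]<z+.008)]
    if len(q): print(round(z,3),len(q),'left y',q[q[:,1]<0].min(0) if (q[:,1]<0).any() else '',q[q[:,1]<0].max(0) if (q[:,1]<0).any() else '','right',q[q[:,1]>0].min(0),q[q[:,1]>0].max(0)) if (q[:,1]>0).any() else print(z,len(q))
cv2.imwrite('pics/w4.png',cv2.convertScaleAbs(im,alpha=1.8,beta=15))
go(None,0)
E
```

```text
0.3908492792277673 4977
-0.09 349 left y [ 0.0026 -0.0234 -0.09  ] [ 0.0195 -0.0225 -0.0821] right [ 0.0023  0.0205 -0.09  ] [ 0.0199  0.0215 -0.0821]
-0.082 337 left y [-0.0036 -0.0236 -0.0819] [ 0.014  -0.0225 -0.074 ] right [-0.004   0.0205 -0.082 ] [ 0.0138  0.0218 -0.074 ]
-0.074 261 left y [-0.0101 -0.0232 -0.0738] [ 0.0082 -0.0226 -0.066 ] right [-0.0108  0.0205 -0.0739] [ 0.008   0.0211 -0.066 ]
-0.066 552 left y [-0.0114 -0.0292 -0.066 ] [ 0.012  -0.0177 -0.0583] right [-0.0113  0.0159 -0.066 ] [ 0.0123  0.0267 -0.058 ]
-0.058 550 left y [-0.0094 -0.0313 -0.058 ] [ 0.0123 -0.0176 -0.0501] right [-0.0101  0.016  -0.058 ] [ 0.0124  0.0288 -0.05  ]
-0.05 469 left y [ 0.0054 -0.0303 -0.05  ] [ 0.0121 -0.0177 -0.042 ] right [ 0.0048  0.0161 -0.05  ] [ 0.0124  0.0285 -0.042 ]
-0.042 482 left y [-0.002  -0.0285 -0.042 ] [ 0.012  -0.0177 -0.0341] right [-0.0025  0.016  -0.0419] [ 0.0121  0.0274 -0.034 ]
-0.034 365 left y [-0.0063 -0.0267 -0.0339] [ 0.0117 -0.0177 -0.0261] right [-0.0068  0.016  -0.034 ] [ 0.0121  0.0252 -0.026 ]
-0.026 339 left y [-0.0091 -0.0266 -0.026 ] [ 0.012  -0.0177 -0.018 ] right [-0.0095  0.0161 -0.026 ] [ 0.0121  0.025  -0.018 ]
-0.018 257 left y [-0.0094 -0.0265 -0.018 ] [ 0.012  -0.0177 -0.011 ] right [-0.0094  0.0161 -0.0179] [ 0.0118  0.0249 -0.0104]
0.014 994 left y [-0.0199 -0.007   0.0164] [ 0.02   -0.0004  0.022 ] right [-0.02    0.0002  0.0161] [0.0199 0.0057 0.0218]
0.022 22 left y [-0.0161 -0.007   0.0222] [ 0.0156 -0.0064  0.028 ] right [-0.0157  0.0048  0.0221] [0.0163 0.0058 0.0261]
tcp [ 0.4942 -0.3298  0.0938] yaw 75.56308877470165 t 6.8667 F [ 0.2536  0.0701 -0.3612] w 0.3902199665575274
```

View pics/w4.png

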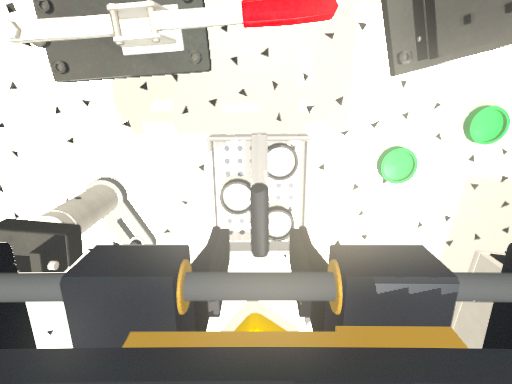

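The fingertips measure about 10 mm behind the reported TCP, not 25 mm ahead of it: in the picture the bar, at (259,220), is untouched below the fingers. I go about 35 mm lower, to TCP z ≈ 0.039, in checked steps.

servo_tool:
  slide:
    - [0, 0, 0.006]
    - [0, 0, 0.012]
    - [0, 0, 0.018]
    - [0, 0, 0.024]
    - [0, 0, 0.03]
  spin: [0, 0, 0, 0, 0]
  grip: [0.6, 0.6, 0.6, 0.6, 0.6]

```text
time_s: 7.28
tcp_pos: [0.494, -0.3297, 0.0629]
ee_rot: [[-0.968, 0.249, -0.001], [0.249, 0.968, 0.0], [0.001, 0.0, -1.0]]
wrist_force: [-0.2, -1.0, 0.4]
gripper_width: 0.401
gripper_force: 0.0
```

servo_tool:
  slide:
    - [0, 0, 0.006]
    - [0, 0, 0.012]
    - [0, 0, 0.018]
    - [0, 0, 0.024]
    - [0, 0, 0.024]
  spin: [0, 0, 0, 0, 0]
  grip: [0.6, 0.6, 0.6, 0.6, 0.7]

```text
time_s: 7.7
tcp_pos: [0.4933, -0.3294, 0.0383]
ee_rot: [[-0.968, 0.25, -0.002], [0.25, 0.968, 0.001], [0.003, 0.001, -1.0]]
wrist_force: [-0.1, 0.7, 0.8]
gripper_width: 0.377
gripper_force: 0.0
```

servo_tool:
  slide:
    - [0, 0, 0]
    - [0, 0, 0]
    - [0, 0, 0]
    - [0, 0, 0]
    - [0, 0, 0]
  spin: [0, 0, 0, 0, 0]
  grip: [0.8, 0.9, 1, 1, 1]

```text
time_s: 8.12
tcp_pos: [0.4946, -0.3299, 0.0404]
ee_rot: [[-0.968, 0.249, 0.001], [0.249, 0.968, -0.0], [-0.001, -0.0, -1.0]]
wrist_force: [1.1, 0.5, -0.2]
gripper_width: 0.132
gripper_force: 30.0
```

servo_tool:
  slide:
    - [0, 0, 0]
    - [0, 0, 0]
    - [0, 0, 0]
    - [0, 0, 0]
    - [0, 0, 0]
  spin: [0, 0, 0, 0, 0]
  grip: [1, 1, 1, 1, 1]

```text
time_s: 8.53
tcp_pos: [0.4946, -0.3299, 0.0404]
ee_rot: [[-0.968, 0.249, 0.001], [0.249, 0.968, -0.0], [-0.001, -0.0, -1.0]]
wrist_force: [0.8, 0.7, 3.3]
gripper_width: 0.136
gripper_force: 30.0
```

Gripped: opening 11.8 mm, 30 N. Now a gentle lift.

servo_tool:
  slide:
    - [0, 0, -0.003]
    - [0, 0, -0.01]
    - [0, 0, -0.02]
    - [0, 0, -0.035]
    - [0, 0, -0.05]
  spin: [0, 0, 0, 0, 0]
  grip: [1, 1, 1, 1, 1]

```text
time_s: 8.95
tcp_pos: [0.4936, -0.3297, 0.0904]
ee_rot: [[-0.968, 0.249, -0.002], [0.249, 0.968, 0.001], [0.002, 0.0, -1.0]]
wrist_force: [0.5, 0.0, -1.8]
gripper_width: 0.135
gripper_force: 30.0
```

servo_tool:
  slide:
    - [0, 0, -0.018]
    - [0, 0, -0.04]
    - [0, 0, -0.065]
    - [0, 0, -0.09]
    - [0, 0, -0.11]
  spin: [0, 0, 0, 0, 0]
  grip: [1, 1, 1, 1, 1]

```text
time_s: 9.37
tcp_pos: [0.4942, -0.33, 0.2026]
ee_rot: [[-0.968, 0.249, 0.002], [0.249, 0.968, -0.001], [-0.002, -0.0, -1.0]]
wrist_force: [1.3, -0.0, -2.6]
gripper_width: 0.141
gripper_force: 30.0
```

servo_tool:
  slide:
    - [0.004, 0.004, 0]
    - [0.014, 0.014, 0]
    - [0.027, 0.028, 0]
    - [0.042, 0.046, 0]
    - [0.056, 0.065, 0]
  spin: [0, 0, 0, 0, 0]
  grip: [1, 1, 1, 1, 1]

```text
time_s: 9.78
tcp_pos: [0.4543, -0.2518, 0.1987]
ee_rot: [[-0.968, 0.251, -0.003], [0.251, 0.968, 0.001], [0.003, 0.001, -1.0]]
wrist_force: [0.8, 0.1, -2.0]
gripper_width: 0.13
gripper_force: 30.0
```

servo_tool:
  slide:
    - [0.01, 0.022, 0]
    - [0.017, 0.044, 0]
    - [0.023, 0.066, 0]
    - [0.029, 0.088, 0]
    - [0.034, 0.11, 0]
  spin: [0, 0, 0, 0, 0]
  grip: [1, 1, 1, 1, 1]

```text
time_s: 10.2
tcp_pos: [0.449, -0.1366, 0.1991]
ee_rot: [[-0.968, 0.25, -0.002], [0.25, 0.968, 0.001], [0.002, 0.0, -1.0]]
wrist_force: [0.3, -0.7, -2.7]
gripper_width: 0.136
gripper_force: 30.0
```

servo_tool:
  slide:
    - [0.005, 0.022, 0]
    - [0.011, 0.044, 0]
    - [0.016, 0.066, 0]
    - [0.021, 0.088, 0]
    - [0.026, 0.106, 0]
  spin: [0, 0, 0, 0, 0]
  grip: [1, 1, 1, 1, 1]

```text
time_s: 10.62
tcp_pos: [0.4507, -0.0275, 0.1992]
ee_rot: [[-0.968, 0.249, -0.002], [0.249, 0.968, 0.0], [0.002, -0.0, -1.0]]
wrist_force: [0.7, 0.4, -3.2]
gripper_width: 0.133
gripper_force: 30.0
```

servo_tool:
  slide:
    - [0.004, 0.017, 0]
    - [0.007, 0.032, 0]
    - [0.01, 0.045, 0]
    - [0.012, 0.053, 0]
    - [0.013, 0.057, 0]
  spin: [1.5, 3, 4.5, 6, 6.5]
  grip: [1, 1, 1, 1, 1]

```text
time_s: 11.03
tcp_pos: [0.4524, 0.0305, 0.1992]
ee_rot: [[-0.934, 0.357, -0.002], [0.357, 0.934, 0.0], [0.002, -0.001, -1.0]]
wrist_force: [-0.2, -0.9, -3.0]
gripper_width: 0.137
gripper_force: 30.0
```

```bash
python3 - <<'E'
from h import *
for c in ['top','side']:
    P,im=cloud(c)
    cv2.imwrite(f'pics/m_{c}.png',im)
    m=((P[...,2]>.108)&(P[...,2]<.125)&(P[...,0]>.46)&(P[...,0]<.6)&(abs(P[...,1]-.0)<.1)).astype(np.uint8)
    n,l,st,_=cv2.connectedComponentsWithStats(m);k=1+np.argmax(st[1:,4]);print('drawer front',rect(P[l==k]))
    for th in ['tray_floor','drawer_bar','basket','basket_grip']: print(c,th,[(np.array(r['point']),round(r['conf'],2)) for r in tip_of(th,c)][:1])
P,im=cloud('wrist');cv2.imwrite('pics/m_w.png',im)
go([.5813,-.0105,.20],69)
a=cv2.imread('pics/m_side.png')
cv2.imwrite('pics/m.png',cv2.resize(np.hstack([a,im]),(800,300)))
E
```

```text
drawer front (19, array([ 0.5054, -0.0323]), array([21.8781,  5.1661]), 61.9, 'z', np.float64(0.11672048062077363))
top tray_floor [(array([ 0.5784, -0.0128,  0.0179]), 0.57)]
top drawer_bar []
top basket []
top basket_grip []
drawer front (1, array([0.4691, 0.0899]), array([0., 0.]), 0.0, 'z', np.float64(0.11890940457634164))
side tray_floor []
side drawer_bar [(array([0.4958, 0.0244, 0.0652]), 0.74)]
side basket [(array([0.4526, 0.0281, 0.1569]), 0.8)]
side basket_grip [(array([0.4495, 0.0289, 0.2267]), 0.57)]
tcp [0.4536 0.0294 0.1999] yaw 69.03463139959197 t 11.5833 F [ 0.1809 -0.2948 -3.4775] w 0.13060403587797223
slide [-0.1335  0.0085 -0.    ] spin 0.03463139959197292
```

View pics/m.png

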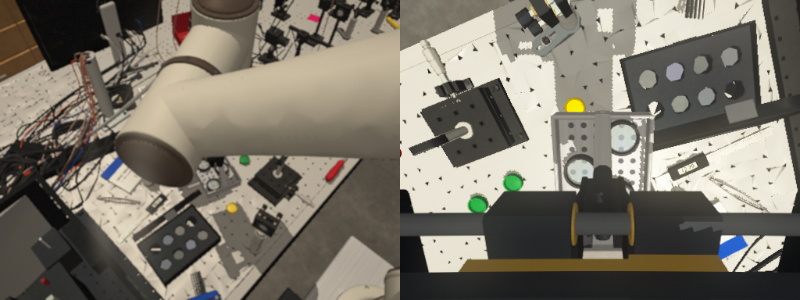

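The basket hangs level, with its lenses visible at (578,168) and (623,135). Before going forward I check the wrist's bulk against the hose.

```bash
python3 - <<'E'
from h import *
s=sense();R=np.array(s['ee_rot']);t=np.array(s['tcp_pos'])
e=np.array([.9336,-.3584]);f=np.array([.3584,.9336])
for c in ['top','side']:
    P,_=cloud(c);Q=P.reshape(-1,3);Q=Q[np.isfinite(Q[:,0])&(Q[:,2]>.22)]
    D=Q[:,:2]-t[:2];L=np.c_[D@e,D@f,Q[:,2]]
    A=L[(L[:,0]<.115)&(abs(L[:,1])<.2)&(L[:,0]>-.3)]
    print(c,'rel to TCP: height, fwd max, y range')
    for z in np.arange(.22,.75,.04):
        q=A[(A[:,2]>=z)&(A[:,2]<z+.04)]
        if len(q): print(round(z,2),len(q),'max fwd',q[q[:,0].argmax()],'y',q[:,1].min(),q[:,1].max())
    H=L[(L[:,0]>.15)&(L[:,0]<.35)&(abs(L[:,1])<.25)&(L[:,2]>.24)&(L[:,2]<.7)];H=H[H[:,2].argsort()]
    print('hose',H[::max(1,len(H)//15)]-[.143,0,0])
E
```

```text
top rel to TCP: height, fwd max, y range
0.26 53 max fwd [ 0.0326 -0.0514  0.2955] y -0.06679529465381763 -0.025966057510712348
0.3 873 max fwd [ 0.037  -0.0813  0.3225] y -0.09474763016060284 0.09479140278113665
0.34 112 max fwd [ 0.0373 -0.0367  0.3773] y -0.04991501086048842 -0.018118612311135315
0.38 171 max fwd [ 0.0365 -0.0407  0.3805] y -0.04959817479796184 -0.020279330832467222
0.46 120 max fwd [ 0.0193 -0.0409  0.4741] y -0.04431597550132844 -0.011555803310003616
0.5 1032 max fwd [0.0035 0.0481 0.5314] y -0.041987289250463695 0.17983192268334092
0.54 11614 max fwd [ 0.0406 -0.0021  0.5688] y -0.04194374555768468 0.17570960750505363
0.58 4498 max fwd [0.0166 0.0141 0.58  ] y -0.032074945995519265 0.09412381912799125
0.62 1636 max fwd [-0.1773  0.0191  0.6224] y -0.025144357099031282 0.04770225895043181
hose [[ 0.095   0.0668  0.2409]
 [ 0.0714 -0.0087  0.33  ]
 [ 0.0593 -0.0593  0.4045]
 [ 0.0553 -0.0977  0.4706]
 [ 0.1923 -0.1239  0.5095]
 [ 0.0437 -0.1311  0.5398]
 [ 0.0459 -0.1419  0.5653]
 [ 0.0412 -0.1507  0.5858]
 [ 0.0357 -0.1632  0.6048]
 [ 0.0366 -0.1663  0.6197]
 [ 
[... 521 characters left out ...]
2884 0.1821137533560391
0.54 21583 max fwd [0.0151 0.0397 0.5449] y -0.033525032798378325 0.17661082186406407
0.58 16000 max fwd [-0.1337  0.075   0.5802] y 0.005603191754378086 0.09487672501073001
0.62 11818 max fwd [-0.1798  0.0226  0.6202] y -0.016354346744058463 0.04874869395452544
hose [[0.1012 0.0714 0.2403]
 [0.0972 0.0706 0.2408]
 [0.0981 0.0701 0.2425]
 [0.0995 0.0695 0.2436]
 [0.1006 0.067  0.2442]
 [0.093  0.0655 0.2451]
 [0.0944 0.0649 0.2462]
 [0.0942 0.0646 0.2487]
 [0.0951 0.064  0.2503]
 [0.0949 0.0619 0.2521]
 [0.0984 0.0586 0.2529]
 [0.0917 0.0566 0.2553]
 [0.0922 0.0562 0.2572]
 [0.0945 0.0551 0.2598]
 [0.0909 0.0521 0.2616]
 [0.0927 0.0533 0.263 ]
 [0.0913 0.0474 0.2669]]
```

servo_tool:
  slide:
    - [-0.004, 0, 0]
    - [-0.015, 0.001, 0.002]
    - [-0.03, 0.002, 0.006]
    - [-0.048, 0.003, 0.01]
    - [-0.066, 0.004, 0.014]
  spin: [0, 0, 0, 0, 0]
  grip: [1, 1, 1, 1, 1]

```text
time_s: 12.1
tcp_pos: [0.5183, 0.0094, 0.1857]
ee_rot: [[-0.934, 0.357, 0.001], [0.357, 0.934, -0.0], [-0.001, 0.0, -1.0]]
wrist_force: [0.4, -0.2, -1.6]
gripper_width: 0.131
gripper_force: 30.0
```

servo_tool:
  slide:
    - [-0.018, 0.001, 0.002]
    - [-0.036, 0.002, 0.004]
    - [-0.051, 0.003, 0.006]
    - [-0.062, 0.004, 0.006]
    - [-0.067, 0.004, 0.006]
  spin: [0, 0, 0, 0, 0]
  grip: [1, 1, 1, 1, 1]

```text
time_s: 12.52
tcp_pos: [0.5828, -0.0112, 0.1788]
ee_rot: [[-0.934, 0.358, -0.0], [0.358, 0.934, -0.001], [-0.0, -0.001, -1.0]]
wrist_force: [0.4, -0.9, -2.9]
gripper_width: 0.136
gripper_force: 30.0
```

servo_tool:
  slide:
    - [0, 0, 0]
    - [0, 0, 0]
    - [0, 0, 0]
    - [0, 0, 0]
    - [0, 0, 0]
  spin: [0, 0, 0, 0, 0]
  grip: [1, 1, 1, 1, 1]

```text
time_s: 12.93
tcp_pos: [0.5803, -0.0102, 0.1803]
ee_rot: [[-0.934, 0.357, 0.0], [0.357, 0.934, 0.0], [-0.0, 0.0, -1.0]]
wrist_force: [0.2, 0.6, -2.5]
gripper_width: 0.134
gripper_force: 30.0
```

```bash
python3 - <<'E'
from h import *
e=np.array([.9336,-.3584]);f=np.array([.3584,.9336])
s=sense();t=np.array(s['tcp_pos']);P,im=cloud('wrist');cv2.imwrite('pics/a.png',im);go([.5812,-.0105,.18],69)
Q=P.reshape(-1,3);Q=Q[np.isfinite(Q[:,0])];D=Q[:,:2]-t[:2];L=np.c_[D@e,D@f,Q[:,2]]
def r(n,zl,xl,yl=(-.1,.1)):
    q=L[(L[:,2]>zl[0])&(L[:,2]<zl[1])&(L[:,0]>xl[0])&(L[:,0]<xl[1])&(L[:,1]>yl[0])&(L[:,1]<yl[1])]
    print(n,len(q),*( (np.percentile(q,1,0),np.percentile(q,99,0)) if len(q) else ()))
r('front top rel TCP',(.108,.125),(-.1,-.04)); r('basket rim',(.15,.172),(-.07,.07)); r('tray wall tops',(.034,.045),(-.07,.08)); r('bar',(.058,.075),(-.13,-.07))
for y in (-.06,-.04,0,.04,.06): r(f'front@{y}',(.108,.125),(-.1,-.04),(y-.008,y+.008))
for c in ['wrist','side','top']:
    if c!='wrist': capture(c)
    for th in ['tray_floor','drawer_bar','basket']: print(c,th,[(np.array(q['point']),round(q['conf'],2)) for q in tip_of(th,c)][:1])
E
```

```text
tcp [ 0.5804 -0.0102  0.1803] yaw 69.09611808522962 t 12.9833 F [ 0.6444 -0.1747 -2.8365] w 0.13495758907739677
slide [-0.0009 -0.      0.0003] spin 0.09611808522961951
front top rel TCP 2005 [-0.0687 -0.0585  0.1093] [-0.0598  0.0575  0.1191]
basket rim 3563 [-0.0518 -0.0412  0.1501] [0.0169 0.0395 0.1708]
tray wall tops 454 [-0.0679 -0.0989  0.0341] [0.064  0.0546 0.0446]
bar 2368 [-0.129  -0.0405  0.0585] [-0.0716  0.0977  0.0744]
front@-0.06 126 [-0.0688 -0.0597  0.1119] [-0.0604 -0.0522  0.1188]
front@-0.04 243 [-0.0679 -0.0478  0.1127] [-0.0605 -0.0321  0.1193]
front@0 291 [-0.0688 -0.0078  0.1084] [-0.0598  0.0076  0.1189]
front@0.04 265 [-0.0678  0.0323  0.1115] [-0.0598  0.0478  0.1193]
front@0.06 114 [-0.0682  0.0521  0.1117] [-0.0598  0.059   0.1188]
wrist tray_floor []
wrist drawer_bar [(array([0.4935, 0.027 , 0.0678]), 0.76)]
wrist basket [(array([ 0.5858, -0.0088,  0.1437]), 0.76)]
side tray_floor [(array([ 0.5812, -0.013 ,  0.0218]), 0.97)]
side drawer_bar [(array([0.4944, 0.0248, 0.063 ]), 0.93)]
side basket [(array([ 0.5841, -0.0111,  0.2065]), 0.43)]
top tray_floor [(array([ 0.5796, -0.0129,  0.025 ]), 0.72)]
top drawer_bar [(array([0.4969, 0.0268, 0.0611]), 0.72)]
top basket [(array([ 0.5803, -0.0089,  0.1432]), 0.8)]
```

View pics/a.png

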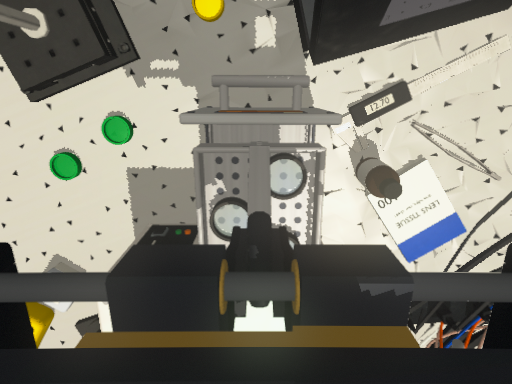

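The picture and depth agree: the basket (260,195) is square and centred between the drawer front (262,117) and the tray to within 1 mm. Lowering it.

servo_tool:
  slide:
    - [0, 0, 0.005]
    - [0, 0, 0.018]
    - [0, 0, 0.036]
    - [0, 0, 0.054]
    - [0, 0, 0.07]
  spin: [0, 0, 0, 0, 0]
  grip: [1, 1, 1, 1, 1]

```text
time_s: 13.95
tcp_pos: [0.5802, -0.0104, 0.1086]
ee_rot: [[-0.934, 0.357, -0.001], [0.357, 0.934, 0.0], [0.001, -0.0, -1.0]]
wrist_force: [-0.6, -0.3, -2.3]
gripper_width: 0.134
gripper_force: 30.0
```

servo_tool:
  slide:
    - [0, 0, 0.012]
    - [0, 0, 0.022]
    - [0, 0, 0.03]
    - [0, 0, 0.036]
    - [0, 0, 0.04]
  spin: [0, 0, 0, 0, 0]
  grip: [1, 1, 1, 1, 1]

```text
time_s: 14.37
tcp_pos: [0.5807, -0.0104, 0.0694]
ee_rot: [[-0.934, 0.357, -0.0], [0.357, 0.934, -0.0], [0.0, -0.0, -1.0]]
wrist_force: [0.6, -0.7, -2.5]
gripper_width: 0.137
gripper_force: 30.0
```

servo_tool:
  slide:
    - [0, 0, 0.001]
    - [0, 0, 0.002]
    - [0, 0, 0.003]
    - [0, 0, 0.004]
    - [0, 0, 0.005]
  spin: [0, 0, 0, 0, 0]
  grip: [1, 1, 1, 1, 1]

```text
time_s: 14.78
tcp_pos: [0.581, -0.0103, 0.0654]
ee_rot: [[-0.934, 0.357, 0.001], [0.357, 0.934, 0.0], [-0.001, 0.001, -1.0]]
wrist_force: [-0.1, -0.8, -2.6]
gripper_width: 0.135
gripper_force: 30.0
```

servo_tool:
  slide:
    - [0, 0, 0.0005]
    - [0, 0, 0.001]
    - [0, 0, 0.0015]
    - [0, 0, 0.002]
    - [0, 0, 0.002]
  spin: [0, 0, 0, 0, 0]
  grip: [1, 1, 1, 1, 1]

```text
time_s: 15.2
tcp_pos: [0.5807, -0.0104, 0.0633]
ee_rot: [[-0.934, 0.357, 0.0], [0.357, 0.934, -0.0], [-0.0, -0.0, -1.0]]
wrist_force: [-0.1, -0.3, -0.8]
gripper_width: 0.137
gripper_force: 30.0
```

servo_tool:
  slide:
    - [0, 0, 0.0003]
    - [0, 0, 0.0006]
    - [0, 0, 0.0006]
    - [0, 0, 0.0006]
    - [0, 0, 0.0006]
  spin: [0, 0, 0, 0, 0]
  grip: [1, 1, 1, 1, 1]

```text
time_s: 15.62
tcp_pos: [0.5812, -0.0105, 0.0633]
ee_rot: [[-0.934, 0.357, 0.001], [0.357, 0.934, -0.0], [-0.001, 0.0, -1.0]]
wrist_force: [-1.9, -0.2, 5.6]
gripper_width: 0.134
gripper_force: 30.0
```

Seated (+5.6 N). Release and rise.

servo_tool:
  slide:
    - [0, 0, 0]
    - [0, 0, 0]
    - [0, 0, 0]
    - [0, 0, 0]
    - [0, 0, 0]
  spin: [0, 0, 0, 0, 0]
  grip: [0.8, 0.7, 0.6, 0.5, 0.5]

```text
time_s: 16.03
tcp_pos: [0.5807, -0.0104, 0.0621]
ee_rot: [[-0.934, 0.357, -0.0], [0.357, 0.934, 0.0], [0.0, -0.0, -1.0]]
wrist_force: [0.6, -0.7, 0.6]
gripper_width: 0.419
gripper_force: 0.0
```

servo_tool:
  slide:
    - [0, 0, 0]
    - [0, 0, -0.005]
    - [0, 0, -0.015]
    - [0, 0, -0.03]
    - [0, 0, -0.05]
  spin: [0, 0, 0, 0, 0]
  grip: [0.5, 0.5, 0.5, 0.5, 0.5]

```text
time_s: 16.45
tcp_pos: [0.58, -0.0105, 0.1126]
ee_rot: [[-0.934, 0.357, -0.002], [0.357, 0.934, -0.0], [0.002, -0.001, -1.0]]
wrist_force: [0.7, 0.1, 0.7]
gripper_width: 0.498
gripper_force: 0.0
```

servo_tool:
  slide:
    - [0, 0, -0.015]
    - [0, 0, -0.03]
    - [0, 0, -0.045]
    - [0, 0, -0.06]
    - [0, 0, -0.065]
  spin: [0, 0, 0, 0, 0]
  grip: [0.5, 0.5, 0.5, 0.5, 0.5]

```text
time_s: 16.87
tcp_pos: [0.5822, -0.0103, 0.1811]
ee_rot: [[-0.934, 0.357, 0.006], [0.357, 0.934, 0.001], [-0.005, 0.003, -1.0]]
wrist_force: [0.7, -0.2, 0.8]
gripper_width: 0.5
gripper_force: 0.0
```

```bash
python3 - <<'E'
from h import *
e=np.array([.9336,-.3584]);f=np.array([.3584,.9336])
s=sense();P,im=cloud('wrist');cv2.imwrite('pics/b.png',im);go(None,0)
Q=P.reshape(-1,3);Q=Q[np.isfinite(Q[:,0])];D=Q[:,:2]-[.5812,-.0105];L=np.c_[D@e,D@f,Q[:,2]]
def r(n,zl,xl,yl=(-.1,.1)):
    q=L[(L[:,2]>zl[0])&(L[:,2]<zl[1])&(L[:,0]>xl[0])&(L[:,0]<xl[1])&(L[:,1]>yl[0])&(L[:,1]<yl[1])]
    print(n,len(q),*( (np.percentile(q,1,0),np.percentile(q,99,0),np.median(q,0)) if len(q) else ()))
r('front',(.108,.125),(-.1,-.04)); r('basket bar',(.088,.105),(-.04,.04),(-.03,.03)); r('rim',(.04,.052),(-.056,.06),(-.046,.046)); r('handle',(.058,.072),(-.11,-.08),(-.06,.06))
E
```

```text
tcp [ 0.5822 -0.0102  0.1808] yaw 69.0907691839396 t 16.9167 F [ 0.2546 -0.3756  0.2923] w 0.4976876413731323
front 1974 [-0.069  -0.0586  0.1086] [-0.0601  0.0577  0.1191] [-0.0646 -0.0005  0.1173]
basket bar 835 [-0.0267 -0.0065  0.0884] [0.0243 0.0049 0.0997] [-0.0035 -0.0004  0.0979]
rim 1232 [-0.0508 -0.0413  0.0403] [0.0503 0.0398 0.0483] [-0.0028  0.0061  0.0464]
handle 1339 [-0.0965 -0.0413  0.0653] [-0.0802  0.0405  0.0709] [-0.0915 -0.0005  0.0687]
```

View pics/b.png

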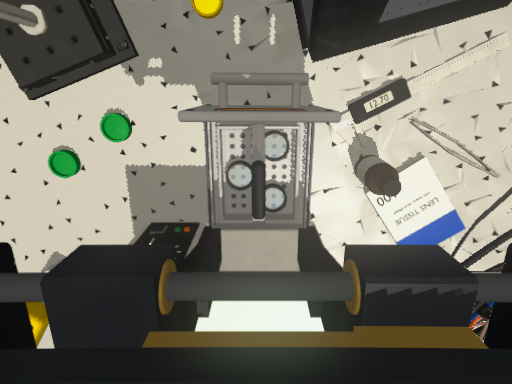

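The basket sits flat and centred at (259,170), with all three lenses in it. Back over the drawer front, then check clearance for the descent.

servo_tool:
  slide:
    - [0.01, 0, 0]
    - [0.03, 0, 0]
    - [0.055, 0, 0]
    - [0.08, 0, 0]
    - [0.105, 0, 0]
  spin: [0, 0, 0, 0, 0]
  grip: [0.5, 0.5, 0.5, 0.5, 0.5]

```text
time_s: 17.33
tcp_pos: [0.48, 0.0271, 0.1759]
ee_rot: [[-0.934, 0.358, -0.003], [0.358, 0.934, -0.001], [0.003, -0.002, -1.0]]
wrist_force: [-0.5, 1.2, -0.5]
gripper_width: 0.493
gripper_force: 0.0
```

servo_tool:
  slide:
    - [0.015, 0, 0]
    - [0.028, 0, 0]
    - [0.036, 0, 0]
    - [0.036, 0, 0]
    - [0.036, 0, 0]
  spin: [0, 0, 0, 0, 0]
  grip: [0.5, 0.5, 0.5, 0.5, 0.5]

```text
time_s: 17.75
tcp_pos: [0.4487, 0.0401, 0.1771]
ee_rot: [[-0.934, 0.357, -0.0], [0.357, 0.934, -0.0], [0.0, -0.0, -1.0]]
wrist_force: [0.4, -0.7, 0.2]
gripper_width: 0.499
gripper_force: 0.0
```

```bash
python3 - <<'E'
from h import *
e=np.array([.9336,-.3584]);f=np.array([.3584,.9336])
go(None,0);t=sense()['tcp_pos']
for c in ['top','side','wrist']:
    P,im=cloud(c);Q=P.reshape(-1,3);Q=Q[np.isfinite(Q[:,0])];D=Q[:,:2]-t[:2];L=np.c_[D@e,D@f,Q[:,2]]
    q=L[(abs(L[:,0]+.01)<.1)&(abs(L[:,1])<.13)&(L[:,2]>.09)&(L[:,2]<.17)]
    print(c,len(q),q[q[:,2].argsort()][::max(1,len(q)//8)])
D=np.array(t[:2])-[.5812,-.0105];print('local',D@e,D@f)
E
```

```text
tcp [0.4487 0.0401 0.1771] yaw 69.10911778890586 t 17.75 F [ 0.4065 -0.7037  0.2089] w 0.4988269853513266
top 91 [[ 0.0735 -0.0315  0.0925]
 [ 0.0729 -0.0209  0.1063]
 [ 0.0762 -0.0458  0.1133]
 [ 0.0804 -0.0572  0.1153]
 [ 0.0801 -0.0155  0.1161]
 [ 0.0791 -0.0132  0.1167]
 [ 0.0737 -0.0336  0.1174]
 [ 0.0786 -0.0265  0.1192]
 [-0.1078 -0.0684  0.1402]]
side 267 [[-0.0066  0.1227  0.0936]
 [-0.0343  0.09    0.1448]
 [-0.034   0.1007  0.1458]
 [-0.0253  0.0531  0.1466]
 [-0.039   0.1221  0.1475]
 [-0.0365  0.1069  0.1483]
 [-0.0321  0.1087  0.1491]
 [-0.0308  0.1259  0.1501]
 [-0.0316  0.1099  0.153 ]]
wrist 4283 [[ 0.0734 -0.0355  0.09  ]
 [-0.106  -0.0663  0.1385]
 [-0.0268  0.0698  0.1467]
 [-0.0137  0.0397  0.1476]
 [-0.0225  0.0783  0.1483]
 [-0.022   0.0662  0.1492]
 [-0.0284  0.1102  0.1499]
 [-0.0424  0.1132  0.1508]
 [-0.1076 -0.0635  0.1694]]
local -0.1418465269572178 -0.0002991409964232769
```

```bash
python3 - <<'E'
from h import *
e=np.array([.9336,-.3584]);f=np.array([.3584,.9336])
for c in ['side','wrist']:
    P,im=cloud(c);Q=P.reshape(-1,3);Q=Q[np.isfinite(Q[:,0])];D=Q[:,:2]-[.5812,-.0105];L=np.c_[D@e,D@f,Q[:,2]]
    for y in np.arange(-.12,.14,.02):
        q=L[(L[:,0]>-.23)&(L[:,0]<-.108)&(abs(L[:,1]-y)<.01)&(L[:,2]>.10)&(L[:,2]<.165)]
        if len(q)>3: print(c,round(y,2),len(q),'x',np.percentile(q[:,0],[1,50,99]),'z',np.percentile(q[:,2],[1,99]))
cv2.imwrite('pics/c.png',im)
E
```

```text
side 0.04 40 x [-0.1639 -0.1594 -0.1527] z [0.1431 0.1499]
side 0.06 4 x [-0.1665 -0.1646 -0.1618] z [0.1426 0.1455]
side 0.1 82 x [-0.1871 -0.176  -0.1601] z [0.1312 0.1512]
side 0.12 155 x [-0.1918 -0.1814 -0.156 ] z [0.1098 0.1521]
wrist 0.04 573 x [-0.1644 -0.1563 -0.1364] z [0.1044 0.1514]
wrist 0.06 647 x [-0.1699 -0.1616 -0.1515] z [0.1445 0.1514]
wrist 0.08 669 x [-0.1752 -0.167  -0.1578] z [0.145  0.1515]
wrist 0.1 880 x [-0.1873 -0.1742 -0.1623] z [0.1445 0.1528]
wrist 0.12 927 x [-0.1912 -0.1809 -0.1674] z [0.1457 0.1535]
```

View pics/c.png

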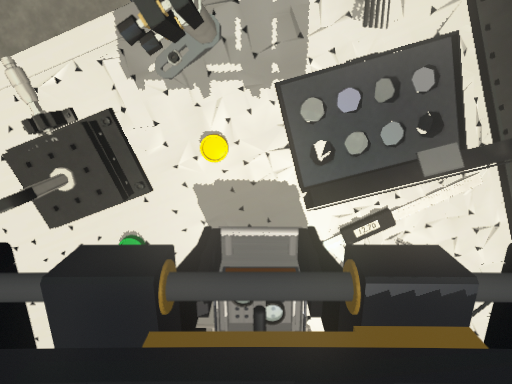

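The black lid of the lens tray, at (385,180) and 150 mm high, would be under the gripper's left side. I descend closer to the handle with closed fingers, the gripper turned 12° and shifted slightly right.

servo_tool:
  slide:
    - [-0.008, -0.004, 0]
    - [-0.016, -0.008, 0]
    - [-0.024, -0.012, 0]
    - [-0.03, -0.015, 0]
    - [-0.03, -0.015, 0]
  spin: [4, 8, 12, 12, 12]
  grip: [0.8, 1, 1, 1, 1]

```text
time_s: 18.42
tcp_pos: [0.4725, 0.0145, 0.1771]
ee_rot: [[-0.839, 0.544, -0.0], [0.544, 0.839, -0.0], [0.0, -0.0, -1.0]]
wrist_force: [0.8, -0.7, -0.2]
gripper_width: 0.207
gripper_force: 0.0
```

servo_tool:
  slide:
    - [0, 0, 0]
    - [0, 0, 0]
    - [0, 0, 0]
    - [0, 0, 0]
    - [0, 0, 0]
  spin: [0, 0, 0, 0, 0]
  grip: [1, 1, 1, 1, 1]

```text
time_s: 18.83
tcp_pos: [0.4715, 0.0155, 0.1774]
ee_rot: [[-0.84, 0.543, 0.0], [0.543, 0.84, 0.0], [-0.0, 0.0, -1.0]]
wrist_force: [0.9, -0.1, -0.4]
gripper_width: 0.008
gripper_force: 0.0
```

```bash
cat >> h.py <<'E'
e=np.array([.9336,-.3584]);f=np.array([.3584,.9336])
def lw(x,y): return np.array([.5812,-.0105])+x*e+y*f
E
python3 - <<'E'
from h import *
s=sense();D=np.array(s['tcp_pos'][:2])-[.5812,-.0105];print('local',D@e,D@f)
go([*lw(-.112,-.015),.0455],57)
E
```

```text
local -0.11174943845216845 -0.015093942678938729
tcp [0.4715 0.0155 0.1774] yaw 57.10611264665215 t 18.8333 F [ 0.8563 -0.1378 -0.3649] w 0.008226140781745458
slide [0.0003 0.     0.1319] spin 0.10611264665215003
```

servo_tool:
  slide:
    - [0.001, 0, 0.01]
    - [0.001, 0, 0.028]
    - [0.001, 0, 0.046]
    - [0.001, 0, 0.062]
    - [0.001, 0, 0.07]
  spin: [0, 0, 0, 0, 0]
  grip: [1, 1, 1, 1, 1]

```text
time_s: 19.25
tcp_pos: [0.4696, 0.0156, 0.1057]
ee_rot: [[-0.839, 0.544, -0.003], [0.544, 0.839, -0.001], [0.002, -0.002, -1.0]]
wrist_force: [-1.1, 0.5, 0.2]
gripper_width: 0.004
gripper_force: 0.0
```

servo_tool:
  slide:
    - [0, 0, 0.008]
    - [0, 0, 0.016]
    - [0, 0, 0.024]
    - [0, 0, 0.032]
    - [0, 0, 0.036]
  spin: [0, 0, 0, 0, 0]
  grip: [1, 1, 1, 1, 1]

```text
time_s: 19.67
tcp_pos: [0.4705, 0.0157, 0.0705]
ee_rot: [[-0.839, 0.544, -0.001], [0.544, 0.839, -0.0], [0.001, -0.001, -1.0]]
wrist_force: [-0.5, 0.4, -0.3]
gripper_width: 0.003
gripper_force: 0.0
```

servo_tool:
  slide:
    - [0, 0, 0.006]
    - [0, 0, 0.012]
    - [0, 0, 0.018]
    - [0, 0, 0.022]
    - [0, 0, 0.026]
  spin: [0, 0, 0, 0, 0]
  grip: [1, 1, 1, 1, 1]

```text
time_s: 20.08
tcp_pos: [0.4708, 0.0158, 0.0449]
ee_rot: [[-0.839, 0.544, -0.0], [0.544, 0.839, -0.0], [0.0, -0.0, -1.0]]
wrist_force: [0.1, 0.2, -0.5]
gripper_width: 0.004
gripper_force: 0.0
```

```bash
python3 - <<'E'
from h import *
s=sense();D=np.array(s['tcp_pos'][:2])-[.5812,-.0105];print('local',D@e,D@f)
go([*lw(-.112+.05,-.015),.0455],69)
P,_=cloud('wrist');Q=P.reshape(-1,3);Q=Q[np.isfinite(Q[:,0])];D=Q[:,:2]-[.5812,-.0105];L=np.c_[D@e,D@f,Q[:,2]]
q=L[(abs(L[:,2]-.117)<.004)&(abs(L[:,0]+.06)<.03)&(abs(L[:,1])<.07)];print('front',len(q),np.median(q,0) if len(q) else '')
q=L[(abs(L[:,2]-.066)<.006)&(abs(L[:,0]+.09)<.015)&(abs(L[:,1])<.05)];print('handle',len(q),np.percentile(q[:,0],[1,50]) if len(q) else '')
E
```

```text
local -0.11251202232103612 -0.015035678881369035
tcp [0.4708 0.0158 0.0449] yaw 57.06547803864847 t 20.0833 F [ 0.1227  0.2277 -0.5423] w 0.0039929195520547345
slide [-0.0494  0.0105 -0.0006] spin -11.934521961351521
front 0 
handle 0
```

servo_tool:
  slide:
    - [-0.002, 0.0004, 0]
    - [-0.005, 0.001, 0]
    - [-0.011, 0.0023, 0]
    - [-0.018, 0.0038, 0]
    - [-0.026, 0.0055, 0]
  spin: [0, 0, 0, 0, 0]
  grip: [1, 1, 1, 1, 1]

```text
time_s: 20.55
tcp_pos: [0.4957, 0.006, 0.0453]
ee_rot: [[-0.839, 0.544, -0.001], [0.544, 0.839, -0.0], [0.001, -0.001, -1.0]]
wrist_force: [-2.2, 0.3, -1.1]
gripper_width: 0.006
gripper_force: 1.1
```

servo_tool:
  slide:
    - [-0.008, 0.0017, 0]
    - [-0.016, 0.0034, 0]
    - [-0.024, 0.005, 0]
    - [-0.032, 0.0067, 0]
    - [-0.04, 0.0084, 0]
  spin: [-2, -4.5, -7, -9.5, -12]
  grip: [1, 1, 1, 1, 1]

```text
time_s: 20.97
tcp_pos: [0.5337, -0.0096, 0.0451]
ee_rot: [[-0.934, 0.356, -0.002], [0.356, 0.934, -0.001], [0.002, -0.002, -1.0]]
wrist_force: [-3.3, -1.0, -0.1]
gripper_width: 0.006
gripper_force: 1.1
```

servo_tool:
  slide:
    - [-0.008, 0, 0]
    - [-0.015, 0, 0]
    - [-0.021, 0, 0]
    - [-0.027, 0, 0]
    - [-0.032, 0, 0]
  spin: [0, 0, 0, 0, 0]
  grip: [1, 1, 1, 1, 1]

```text
time_s: 21.38
tcp_pos: [0.5642, -0.0202, 0.0453]
ee_rot: [[-0.934, 0.358, -0.0], [0.358, 0.934, -0.0], [0.0, -0.0, -1.0]]
wrist_force: [-2.1, -0.7, 0.1]
gripper_width: 0.006
gripper_force: 0.9
```

```bash
python3 - <<'E'
from h import *
s=sense();D=np.array(s['tcp_pos'][:2])-[.5812,-.0105];print('local',D@e,D@f);go(None,0)
for c in ['top','side']:
    capture(c)
    for th in ['drawer_bar','uv_cleaner']: print(c,th,[(np.array(q['point']),round(q['conf'],2),(np.array(q['point'][:2])-[.5812,-.0105])@e) for q in tip_of(th,c)][:1])
E
```

```text
local -0.01240636393937522 -0.015141440127338951
tcp [ 0.5642 -0.0202  0.0453] yaw 69.03055010335466 t 21.3833 F [-2.071  -0.6914  0.0888] w 0.005606718628580374
top drawer_bar []
top uv_cleaner [(array([ 0.7046, -0.0927, -0.0011]), 0.67, np.float64(0.14466671999999997))]
side drawer_bar [(array([ 0.5846, -0.0092,  0.0648]), 0.55, np.float64(0.002708319999999961))]
side uv_cleaner []
```

servo_tool:
  slide:
    - [-0.004, 0, 0]
    - [-0.008, 0, 0]
    - [-0.012, 0, 0]
    - [-0.016, 0, 0]
    - [-0.019, 0, 0]
  spin: [0, 0, 0, 0, 0]
  grip: [1, 1, 1, 1, 1]

```text
time_s: 22.1
tcp_pos: [0.582, -0.0268, 0.0454]
ee_rot: [[-0.934, 0.357, 0.0], [0.357, 0.934, -0.0], [-0.0, 0.0, -1.0]]
wrist_force: [-0.9, 0.6, 1.9]
gripper_width: 0.002
gripper_force: 0.9
```

servo_tool:
  slide:
    - [-0.0015, 0, 0]
    - [-0.003, 0, 0]
    - [-0.0045, 0, 0]
    - [-0.006, 0, 0]
    - [-0.007, 0, 0]
  spin: [0, 0, 0, 0, 0]
  grip: [1, 1, 1, 1, 1]

```text
time_s: 22.52
tcp_pos: [0.588, -0.0292, 0.0453]
ee_rot: [[-0.934, 0.357, -0.0], [0.357, 0.934, 0.0], [0.0, -0.0, -1.0]]
wrist_force: [-2.3, 0.5, 0.5]
gripper_width: 0.007
gripper_force: 0.8
```

servo_tool:
  slide:
    - [-0.001, 0, 0]
    - [-0.002, 0, 0]
    - [-0.003, 0, 0]
    - [-0.004, 0, 0]
    - [-0.004, 0, 0]
  spin: [0, 0, 0, 0, 0]
  grip: [1, 1, 1, 1, 1]

```text
time_s: 22.93
tcp_pos: [0.591, -0.0304, 0.0453]
ee_rot: [[-0.934, 0.357, -0.002], [0.357, 0.934, 0.0], [0.002, -0.0, -1.0]]
wrist_force: [-4.0, 3.3, 2.1]
gripper_width: 0.003
gripper_force: 2.1
```

servo_tool:
  slide:
    - [-0.0004, 0, 0]
    - [-0.0008, 0, 0]
    - [-0.0012, 0, 0]
    - [-0.0015, 0, 0]
    - [-0.0015, 0, 0]
  spin: [0, 0, 0, 0, 0]
  grip: [1, 1, 1, 1, 1]

```text
time_s: 23.35
tcp_pos: [0.5911, -0.0305, 0.0452]
ee_rot: [[-0.934, 0.357, -0.004], [0.358, 0.934, 0.001], [0.004, -0.001, -1.0]]
wrist_force: [-7.3, 5.7, 4.7]
gripper_width: 0.007
gripper_force: 4.0
```

```bash
python3 - <<'E'
from h import *
s=sense();D=np.array(s['tcp_pos'][:2])-[.5812,-.0105];print('local',D@e,D@f,s['wrist_force'])
E
```

```text
local 0.016375716751804898 -0.015095784393866505 [-7.2509  5.6673  4.6608]
```

Firm stop (about 9 N, no more travel). Back off, rise and check.

servo_tool:
  slide:
    - [0.004, 0, 0]
    - [0.012, 0, 0]
    - [0.024, 0, 0]
    - [0.036, 0, 0]
    - [0.04, 0, 0]
  spin: [0, 0, 0, 0, 0]
  grip: [1, 1, 1, 1, 1]

```text
time_s: 23.77
tcp_pos: [0.5544, -0.0167, 0.0453]
ee_rot: [[-0.934, 0.357, -0.0], [0.357, 0.934, -0.0], [0.0, -0.0, -1.0]]
wrist_force: [0.4, 0.3, -0.5]
gripper_width: 0.0
gripper_force: 0.0
```

servo_tool:
  slide:
    - [0, 0, -0.015]
    - [0, 0, -0.035]
    - [0, 0, -0.06]
    - [0, 0, -0.085]
    - [0, 0, -0.11]
  spin: [0, 0, 0, 0, 0]
  grip: [1, 1, 1, 1, 1]

```text
time_s: 24.18
tcp_pos: [0.556, -0.0171, 0.1566]
ee_rot: [[-0.934, 0.357, 0.001], [0.357, 0.934, -0.0], [-0.001, 0.0, -1.0]]
wrist_force: [1.0, 0.1, 0.5]
gripper_width: 0.004
gripper_force: 0.0
```

servo_tool:
  slide:
    - [0.02, 0, 0]
    - [0.045, 0, 0]
    - [0.07, 0, 0]
    - [0.095, 0, 0]
    - [0.11, 0, 0]
  spin: [0, 0, 0, 0, 0]
  grip: [1, 1, 1, 1, 1]

```text
time_s: 24.6
tcp_pos: [0.4512, 0.0226, 0.1555]
ee_rot: [[-0.934, 0.357, 0.001], [0.357, 0.934, 0.0], [-0.0, 0.0, -1.0]]
wrist_force: [0.3, -0.6, -0.2]
gripper_width: 0.006
gripper_force: 0.0
```

servo_tool:
  slide:
    - [0.01, 0, -0.01]
    - [0.01, 0, -0.03]
    - [0.01, 0, -0.05]
    - [0.01, 0, -0.06]
    - [0.01, 0, -0.06]
  spin: [0, 0, 0, 0, 0]
  grip: [1, 1, 1, 1, 1]

```text
time_s: 25.02
tcp_pos: [0.4456, 0.0265, 0.2182]
ee_rot: [[-0.934, 0.357, 0.007], [0.357, 0.934, 0.002], [-0.006, 0.004, -1.0]]
wrist_force: [-0.4, 0.3, -0.7]
gripper_width: 0.004
gripper_force: 0.0
```

```bash
python3 - <<'E'
from h import *
go(None,0)
for c in ['top','side']:
    P,im=cloud(c);cv2.imwrite(f'pics/e_{c}.png',im)
    Q=P.reshape(-1,3);Q=Q[np.isfinite(Q[:,0])];D=Q[:,:2]-[.5812,-.0105];L=np.c_[D@e,D@f,Q[:,2]]
    for n,z in (('case front edge z.13-.145',(.13,.145)),('front plate',(.085,.119)),('handle',(.058,.073))):
        q=L[(L[:,2]>z[0])&(L[:,2]<z[1])&(L[:,0]>.0)&(L[:,0]<.1)&(abs(L[:,1])<.04)]
        if len(q)>3: print(c,n,len(q),np.percentile(q[:,0],[1,25,50]))
    for th in ['drawer_bar','uv_cleaner','drop_bottle','lens_tissue','optic_box']: print(c,th,[(np.array(q['point']),round(q['conf'],2),(np.array(q['point'][:2])-[.5812,-.0105])@e) for q in tip_of(th,c)][:1])
E
```

```text
tcp [0.4456 0.0265 0.2182] yaw 69.09922488055942 t 25.0167 F [-0.3984  0.2805 -0.658 ] w 0.0041047168869744665
top case front edge z.13-.145 494 [0.0636 0.071  0.0808]
top front plate 176 [0.0543 0.0557 0.0566]
top handle 196 [0.0271 0.0306 0.035 ]
top drawer_bar [(array([ 0.6124, -0.0166,  0.0619]), 0.96, np.float64(0.031314560000000005))]
top uv_cleaner [(array([ 0.7061, -0.0894,  0.0022]), 0.85, np.float64(0.14488439999999989))]
top drop_bottle [(array([ 0.6286,  0.1071, -0.002 ]), 0.65, np.float64(0.002104799999999998))]
top lens_tissue [(array([ 0.6908,  0.1455, -0.0028]), 0.64, np.float64(0.046412159999999925))]
top optic_box [(array([ 0.6318, -0.2892, -0.0003]), 0.83, np.float64(0.14712624))]
side drawer_bar []
side uv_cleaner []
side drop_bottle [(array([ 0.6307,  0.1085, -0.0034]), 0.62, np.float64(0.0035635999999999914))]
side lens_tissue [(array([ 0.7005,  0.1441, -0.0001]), 0.82, np.float64(0.05596983999999996))]
side optic_box []
```

```bash
python3 -c "
from station import finish_job
print(finish_job())"
```

```text
the job is handed in; nothing more can be done
None
```

I set the basket squarely in the drawer with all three lenses in it, pushed the drawer shut (its front measures flush with the case), and handed the job in at about 25 s; no verdict came back.

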